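# Lock the bayonet viewport cap onto the vacuum port

## Robot

A 7-joint arm with a two-finger parallel gripper is mounted at the origin on the work surface. World frame = base frame: x ahead of the robot, y to its left, z up, the work surface at z = 0. Lengths are in m, angles in rad, forces in N, time in s.
With the tool pointing down it reaches from about 0.425 to 0.825 m from the base axis. Payload 3.6 kg.
Tool frame: the origin (TCP) lies on the mounting face of the last link; the fingertips stand 186 mm ahead of it and the grasp point (between the pads) lies 167 mm ahead of it (manip.grip_depth is the distance from the TCP to the grasp point, in m); z points along the fingers, y is the line along which they close (so a half turn about z gives the same grasp; the last joint's range is limited). The gripper opens to 93 mm and grips with 3 to 60 N. Pads are 15 mm wide; open, the fingers measure 128 mm over their backs; the gripper's body (75 mm by 188 mm) begins 65 mm behind the grasp point.
Start: joints at [-1.252, 0.615, -0.013, 1.423, 0.008, 1.103, -0.04], TCP at [0.22, 0.612, 0.405] pointing down, gripper open.
Joint ranges: [-3.12, 3.12], [-0.3, 2.06], [-1.34, 1.32], [0.26, 2.42], [-1.36, 4.5], [0.01, 1.98], [-2.84, 2.84]. Speed limits (rad/s): [2.79, 2.79, 3.14, 3.14, 3.14, 3.14, 3.14].

## Interface

Orientations are given as a 3x3 rotation matrix whose columns are the frame's x, y, z axes.
In Python, from workcell import manip, viewer, workorder, models gives the robot as it stands. The module is installed in compiled form; this text tells all that it offers.
- The arm moves only by the tool step_arm, never from a script. Its argument "steps" is a list of rows, each a list of 2 entries, a list of its own where there are three numbers: the shift along the world's x, y, z scaled (see below), then the turn, a rotation vector about the world's x, y, z scaled (see below). A call has 1 to 5 rows; each row shifts and turns the commanded pose from where the row before left it; what a row does not reach is not made up. The controller multiplies each number of a shift by 0.2 m and each number of a turn by pi rad. A row lasts 1/10 s, in which the tool goes at most 50 mm and 8.59 degrees, less where a joint would pass 70% of its speed; a pose out of reach is approached as far as the arm can. A call with a number of a shift or a turn outside -1 to 1 is refused whole. A call with a gripper value outside its range is refused whole. "gripper" is the closure, from -1 (fully open) to 1 (shut), set as the call begins (left out, the last holds). The fingers move at their own pace and stop on an object; the grip force is fixed at half the most. Time passes only in rows, so rows that do not move let the fingers close. It gives the time, the measured TCP pose, the force, the opening and the grip force at its end, in the units of the state.
- manip.sense(): the state, without advancing time (a new reading comes with each control period).
- viewer.capture(name): name is "side" or "top" or "wrist"; returns the picture (384x512x3 uint8, blue, green, red); there is no depth.
- viewer.camera_params(name): a dict with "fx", "fy", "cx", "cy" (pixels), "k1" (the pictures are not rectified: a ray, as slopes to the right and down, at radius r is drawn at 1 + k1 r^2 times it, then the intrinsics apply), "R" (3x3) and "t" (3): a world point X has camera coordinates R X + t. Camera axes: x right, y down, z forward; pixel columns grow to the right and rows downward; lengths in m; the calibration is good to about 2 mm. A picture is of the moment at which its call begins: read the wrist's pose just before it. camera_params takes no time and is no camera call; for the wrist camera it gives the pose at the moment of the call.
- workorder.close_job(): hands the job in; it is judged then, once.
Trained networks look in the newest picture that a camera, given by its name, has taken for a name from the list of things; names that differ only in an ending like _2 or _b are one class to them, and where a whole thing is asked for, a point or a joint stands for the part that bears it (a point fixed in the world has none). Each returns a list of dicts, best first, with "confidence" (0 to 1); they miss things now and then, are a little off and sometimes report something else, mostly with a low value. They report only what shows in the picture. A call takes as long as a camera call. They do not tell look-alikes from the thing itself.
- models.cut_out(camera, label): "pixels" (384x512 bool, what is visible of it) and "extent" ([left, top, right, bottom] in pixels, round what is visible of it).
- models.spot_point(camera, label): "at" ([column, row] in pixels: a listed point, or the origin of a listed thing).
The state is a dict: "t": time; "joints": joint angles; "joint_velocities": joint speeds; "effort": joint torques, N m; "eef_pos": TCP position; "tool_rot": TCP orientation; "ft_force": force on the tool from outside, world axes, zero at the start; "ft_torque": the same for the moment, N m; "grip_width": finger opening in m; "finger_force": force on a finger pad.
Only numpy, scipy, OpenCV 4.12 (cv2) and the standard library are available. Lean on these libraries where they do the work, as an engineer would, in place of code of your own. Each camera call takes 0.05 s, during which the arm holds its last target. There are 200 camera calls.

## Task

Put the black and brass viewport cap into the slotted bayonet collar of the steel vacuum port, press it down against the port's spring, and twist it clockwise (seen from above) about a quarter turn until it clicks up into its lock, then let go so that it stays locked there by itself. Find the slots by feel and work gently, never loading the cap against the port with more than about 40 N, and leave the other things on the shelf where they are.

Things in the scene. Friction and masses are not known exactly. Their poses are not given: they have to be found in the camera images.
- cap: Loose viewport cap, about 0.18 kg, standing upright. Origin: centre of its underside, z up. Brass plug 57 mm in diameter from 0 to 24 mm height, then a black knurled round grip 46 mm in diameter from 24 to 58 mm, small glass window in its top.
- lug (a point): Outer end of one of the cap's two equal brass lugs, on the cap's +x side; the other is on its -x side. They reach 35.5 mm from the axis, 10 mm wide, from 1 to 6 mm above the underside. White marks on the cap's top and shoulder stand over the lugs. Axes as the cap's. Half a turn of the cap makes no difference.
- port: Fixed steel vacuum port. Origin: centre of its underside on the shelf, z up. Disc 124 mm in diameter, 12 mm thick, a black line on its rim along its +x. On it stands the aluminium bayonet collar, 90 mm outside diameter. It is clocked by an unmeasured -26 to +26 degrees against the port (and stays so), so its slots must be found by feel or sight.
- mouth (a point): Centre of the collar's mouth (60 mm in diameter) at its top, 40 mm above the port's origin; axes as the port's, not the collar's. Two opposite gaps in its lip pass the lugs with about 5 degrees of play either way; they lie along the port's +x and -x plus the unknown clocking, a red mark outside each. Lugs that miss the gaps rest on the lip, with the cap's origin 39 mm above the port's.
- seat_top (a point): Centre of the spring seat, 33 mm above the port's origin: in the gaps the cap comes to rest on it. The spring gives 5 N at first and 0.5 N more per mm. The cap's underside must go down to 25 mm or lower for the lugs to pass under the lip; at 21.5 mm the seat meets its hard stop. (Fixed point: it does not follow the seat.)
- lock (a point): The cap's origin when locked, 28 mm above the port's. Held down, the cap turns clockwise seen from above by 80 degrees (give or take 5) from the gaps to a hard stop (anticlockwise is blocked), against about 0.1 N m of friction; at the stop the torque climbs at once, 40 N comes within 3 degrees. There, let go, its lugs spring up 3 mm into pockets in the lip's underside. Black dots on the collar's top mark them.
- bolt0: Bystander: stainless bolt standing on its head, 19 mm head, 42 mm tall. Origin under its head.
- bolt1: Bystander: the second such bolt.
- gasket: Bystander: flat copper gasket ring, 60 mm outside diameter, 4 mm thick. Origin at its centre, underside.
- bezel: Bystander: brass viewport bezel ring, 84 mm outside diameter, 10 mm thick. Origin at its centre, underside.
- wrench: Bystander: bent steel wrench lying flat, about 165 mm long, 7 mm thick. Origin near its bend.
- grease: Bystander: small jar with a red lid, 52 mm in diameter, 60 mm tall. Origin under its centre.
- lens (a point): Bystander: centre of the magnifier lens in its black ring (104 mm outside) on the swing arm, about 250 mm above the shelf; the pivot post stands 190 mm behind it.
Things that resemble listed ones, but are neither listed nor needed, are in the scene too. What is shaped like the cap but green or purple is not meant.

How it is judged:
On the way:
1. the cap is in the collar's mouth, pressed down below the lip against the spring (z of cap in the frame of port below 0.0262 m and horizontal distance between cap and port below 0.004 m and angle between cap's own z axis and vertical below 0.1 rad), for 0.1 s.
At the end, for the whole second after the job is handed in: The cap sits upright (within 3.4 degrees) and centred (within 4 mm) in the port, turned at least 43 degrees from the port's x axis, sprung up into the lock pockets (its origin 28 mm above the port's, within 1.5 mm), released and at rest (z of cap in the frame of port between 0.0265 and 0.0295 m and horizontal distance between cap and port below 0.004 m and angle between cap's own z axis and vertical below 0.06 rad and angle between the x axis of cap and the x axis of port, either way round above 0.75 rad and linear speed of cap below 0.02 m/s and angular speed of cap below 0.2 rad/s); the robot touches nothing.
It fails at once if the cap is loaded against the port with more than 40 N (contact force between cap and port above 40 N).
It fails at once if a bystander is moved by more than 25 mm (distance of any of bolt0, bolt1, gasket, bezel, wrench, grease, lens from where it was at the start of the episode above 0.025 m).
It also fails if it takes over 72 s, if anything falls off the work surface, if the arm or the gripper's body presses on something with over 40 N, if the wrist force passes 120 N, or if a joint passes its speed limit or range.

## Working session

There is one attempt and no reset: what is moved stays moved. The work goes in short steps, Python scripts to look and compute and a tool call to move; the robot and the scene stay as the last step left them, time stands still between calls to the robot, and variables do not carry over. Pictures are saved under pics/ and viewed, at most 10 in all, crops included, and the job is handed in when it is done.

Besides the shell and the picture viewer there is one more tool, called after "Request:" in YAML: its name, and indented under it one key for each argument. step_arm: Moves the arm, as the interface text tells. Shifts and turns lie within -1 to 1; 1 stands for 0.2 m of shift or pi rad of turn. Its arguments: {"type":"object","properties":{"steps":{"type":"array","items":{"type":"array"}},"gripper":{"type":"number"}},"required":["steps"]}

```bash
mkdir -p pics; cat > h.py <<'E'
import numpy as np, cv2
from workcell import manip, viewer, workorder, models
def ray(cam,px,P=None):
    P=P or viewer.camera_params(cam)
    d=np.array([(px[0]-P['cx'])/P['fx'],(px[1]-P['cy'])/P['fy']]); u=d.copy()
    for _ in range(20): u=d/(1+P['k1']*(u@u))
    R=np.array(P['R']);t=np.array(P['t'])
    return -R.T@t, R.T@np.array([u[0],u[1],1])
def atz(cam,px,z,P=None):
    o,v=ray(cam,px,P); return o+v*(z-o[2])/v[2]
def proj(cam,X,P=None):
    P=P or viewer.camera_params(cam)
    c=np.array(P['R'])@np.array(X)+np.array(P['t']); u=c[:2]/c[2]; u=u*(1+P['k1']*(u@u))
    return [P['fx']*u[0]+P['cx'],P['fy']*u[1]+P['cy']]
E
python3 - <<'E'
from h import *
a=viewer.capture('top');b=viewer.capture('side')
cv2.imwrite('pics/a.png',np.vstack([a,b])[:, :] if 0 else cv2.resize(np.hstack([a,b]),(800,300)))
cv2.imwrite('pics/top.png',cv2.resize(a,(800,600)))
for l,z in (('cap',0),('port',0),('mouth',.04),('lug',.004),('lens',.25),('grease',0)):
    for r in models.spot_point('top',l)[:3]: print(l,r['confidence'],np.round(r['at']),atz('top',r['at'],z).round(3))
for l in('cap','port'):
    for r in models.spot_point('side',l)[:3]: print('side',l,r['confidence'],np.round(r['at']),atz('side',r['at'],0).round(3))
for c in('top','side'):print(ray(c,(256,192)))
s=manip.sense();print(s['t'],s['eef_pos'],s['tool_rot'],s['grip_width'],manip.grip_depth)
E
```

```text
cap 0.87 [178. 211.] [0.583 0.289 0.   ]
cap 0.57 [222. 182.] [0.675 0.147 0.   ]
cap 0.55 [212. 219.] [0.555 0.181 0.   ]
port 0.63 [330. 212.] [ 0.571 -0.198  0.   ]
mouth 0.9 [328. 216.] [ 0.555 -0.181  0.04 ]
mouth 0.45 [165. 173.] [0.699 0.325 0.04 ]
lug 0.84 [233. 184.] [0.665 0.113 0.004]
lug 0.74 [217. 211.] [0.579 0.163 0.004]
lug 0.71 [256. 193.] [0.637 0.04  0.004]
lens 0.78 [ 86. 200.] [0.589 0.476 0.25 ]
grease 0.81 [164. 174.] [0.706 0.338 0.   ]
side cap 0.78 [254. 205.] [0.665 0.135 0.   ]
side cap 0.74 [191. 203.] [0.461 0.268 0.   ]
side cap 0.67 [222. 188.] [0.603 0.285 0.   ]
side port 0.76 [269. 275.] [ 0.552 -0.17   0.   ]
(array([0.46808323, 0.04479811, 1.15343638]), array([ 0.14699948, -0.00552477, -0.98913646]))
(array([ 0.11916619, -0.87161296,  1.18153173]), array([ 0.34676073,  0.62870724, -0.69606682]))
0.5 [0.2196664  0.61170722 0.40469261] [[-9.41162816e-01  3.37953469e-01 -8.65537330e-05]
 [ 3.37953479e-01  9.41162802e-01 -1.64173340e-04]
 [ 2.59782042e-05 -1.83764978e-04 -9.99999983e-01]] 0.09310381312303276 0.1673
```

View pics/top.png

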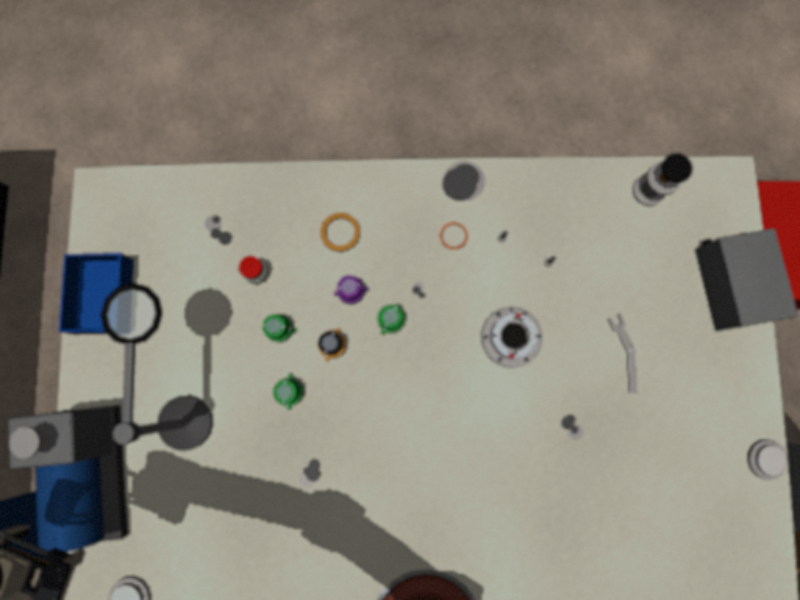

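View pics/a.png

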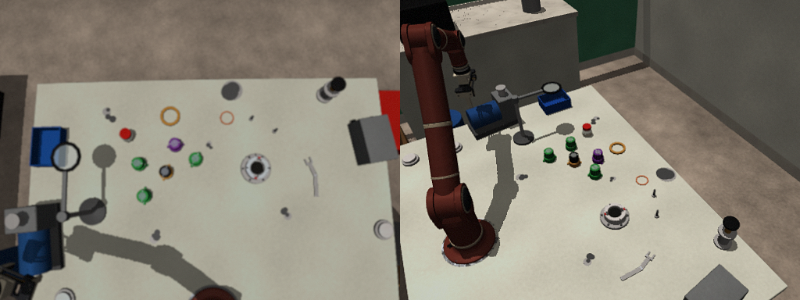

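Candidates (in the enlarged top view): green at (278,327), (391,318) and (288,391), purple at (350,289), and one black-and-brass at (331,343). The last fits the description. The port is at (512,337). I'll lift over the magnifier first, then look from close by.

Request:
step_arm:
  steps:
    - [[0, 0, 0.25], [0, 0, 0]]
    - [[0, 0, 0.25], [0, 0, 0]]
    - [[0, 0, 0.25], [0, 0, 0]]
    - [[0.15, -0.18, 0], [0, 0, 0]]
    - [[0.15, -0.18, 0], [0, 0, 0]]
  gripper: -1

```text
t: 1.0
eef_pos: [0.2791, 0.5397, 0.5567]
tool_rot: [[-0.942, 0.334, 0.002], [0.334, 0.942, 0.005], [-0.0, 0.005, -1.0]]
ft_force: [2.0, -0.8, -1.2]
grip_width: 0.0929
finger_force: 0.0
```

Request:
step_arm:
  steps:
    - [[0.15, -0.2, 0], [0, 0, 0]]
    - [[0.15, -0.2, 0], [0, 0, 0]]
    - [[0.15, -0.2, 0], [0, 0, 0]]
    - [[0.15, -0.2, 0], [0, 0, 0]]
    - [[0.15, -0.2, 0], [0, 0, 0]]

```text
t: 1.5
eef_pos: [0.4305, 0.3378, 0.5551]
tool_rot: [[-0.941, 0.338, 0.001], [0.338, 0.941, 0.001], [-0.0, 0.001, -1.0]]
ft_force: [2.0, 0.8, -0.1]
grip_width: 0.0928
finger_force: 0.0
```

Request:
step_arm:
  steps:
    - [[0.15, -0.2, 0], [0, 0, 0]]
    - [[0.15, -0.2, 0], [0, 0, 0]]
    - [[0.15, -0.2, -0.05], [0, 0, 0]]
    - [[0.1, -0.2, -0.15], [0, 0, 0]]
    - [[0, 0, -0.2], [0, 0, 0]]

```text
t: 2.0
eef_pos: [0.541, 0.1756, 0.4784]
tool_rot: [[-0.937, 0.35, 0.008], [0.35, 0.937, -0.004], [-0.009, -0.0, -1.0]]
ft_force: [0.3, 0.8, -0.2]
grip_width: 0.0927
finger_force: 0.0
```

```bash
python3 - <<'E'
from h import *
s=manip.sense();print(s['t'],s['eef_pos'].round(3) if hasattr(s['eef_pos'],'round') else s['eef_pos'],s['joints'],np.array(s['tool_rot'])[:,1])
P=viewer.camera_params('wrist');w=viewer.capture('wrist')
cv2.imwrite('pics/w1.png',cv2.resize(w,(800,600),interpolation=cv2.INTER_CUBIC))
print(ray('wrist',(256,192),P))
print('cap expected px',proj('wrist',(.555,.181,.0),P))
for l,z in (('cap',0),('lug',.0035)):
    for r in models.spot_point('wrist',l)[:6]: print(l,r['confidence'],np.round(r['at']),atz('wrist',r['at'],z,P).round(4))
E
```

```text
2.0 [0.541 0.176 0.478] [-0.44043346  0.42352414  0.13245486  1.55651557 -0.05270788  1.15849
  0.91413542] [ 3.50295170e-01  9.36639280e-01 -3.91677136e-04]
(array([0.46259764, 0.20534528, 0.45746327]), array([ 0.27908216, -0.1107821 , -0.95389935]))
cap expected px [np.float64(263.8750706577051), np.float64(162.23311944092177)]
cap 0.91 [295.  79.] [0.4556 0.2661 0.    ]
cap 0.89 [264. 229.] [0.6629 0.1412 0.    ]
cap 0.77 [259. 164.] [ 0.5547  0.173  -0.    ]
cap 0.75 [199. 211.] [0.5944 0.053  0.    ]
cap 0.7 [336. 161.] [0.5925 0.2884 0.    ]
lug 0.96 [304. 105.] [0.4943 0.2656 0.0035]
lug 0.88 [243. 237.] [0.6617 0.1047 0.0035]
lug 0.86 [361. 152.] [0.5917 0.3271 0.0035]
lug 0.85 [263. 181.] [0.5824 0.1687 0.0035]
lug 0.55 [198. 230.] [0.6248 0.0385 0.0035]
```

View pics/w1.png

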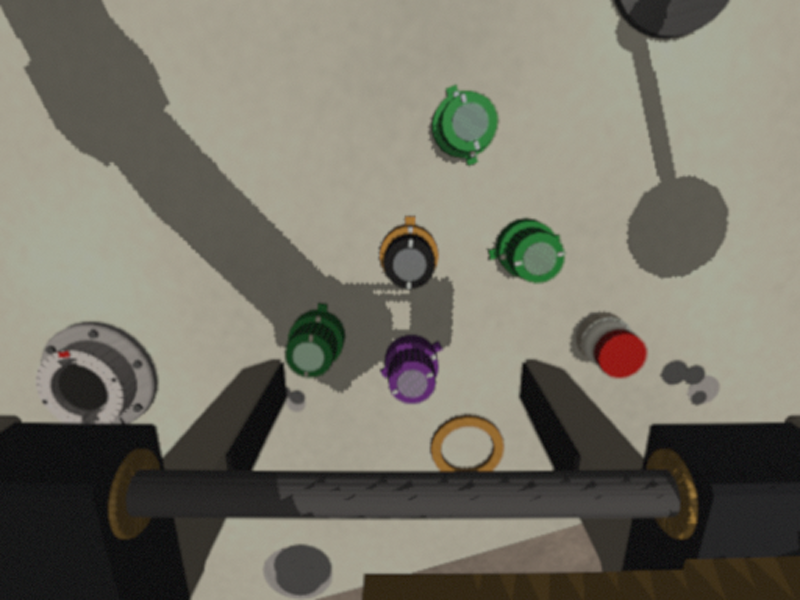

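The picture shows the black-and-brass cap at (408,258), with one brass lug at (410,219) and white marks at (410,241) and (408,285). Green ones are at (465,123), (530,250) and (315,340), purple at (412,370). I'll confirm with a crop and measure.

```bash
python3 - <<'E'
from h import *
w=viewer.capture('wrist');P=viewer.camera_params('wrist')
s=manip.sense();print(s['t'],s['eef_pos'].round(4))
cv2.imwrite('pics/w2.png',cv2.resize(w[125:200,212:312],(800,600),interpolation=cv2.INTER_CUBIC))
for r in models.cut_out('wrist','cap'):
    print(r['confidence'],r['extent'])
c=[r for r in models.spot_point('wrist','cap')]
for r in c: print(r['at'],atz('wrist',r['at'],0,P).round(4))
for zz in (0,.058): print(proj('wrist',(.555,.175,zz),P))
E
```

```text
2.2 [0.5375 0.1845 0.4775]
0.9 [241.5, 222.3, 278.7, 266.0]
0.86 [239.3, 147.2, 276.7, 196.2]
0.85 [312.1, 149.8, 361.0, 192.4]
0.65 [272.8, 64.4, 312.6, 118.6]
0.6 [173.9, 200.6, 216.8, 250.1]
0.36 [15.6, 211.0, 96.6, 267.9]
[332.4, 168.5] [0.5925 0.2906 0.    ]
[291.6, 87.4] [0.4558 0.2669 0.    ]
[198.4, 221.9] [0.605  0.0561 0.    ]
[260.0, 237.3] [0.666  0.1434 0.    ]
[256.4, 169.8] [0.5541 0.1771 0.    ]
[np.float64(255.33530014227492), np.float64(170.73427943588027)]
[np.float64(255.04641858294434), np.float64(179.99451877734703)]
```

View pics/w2.png

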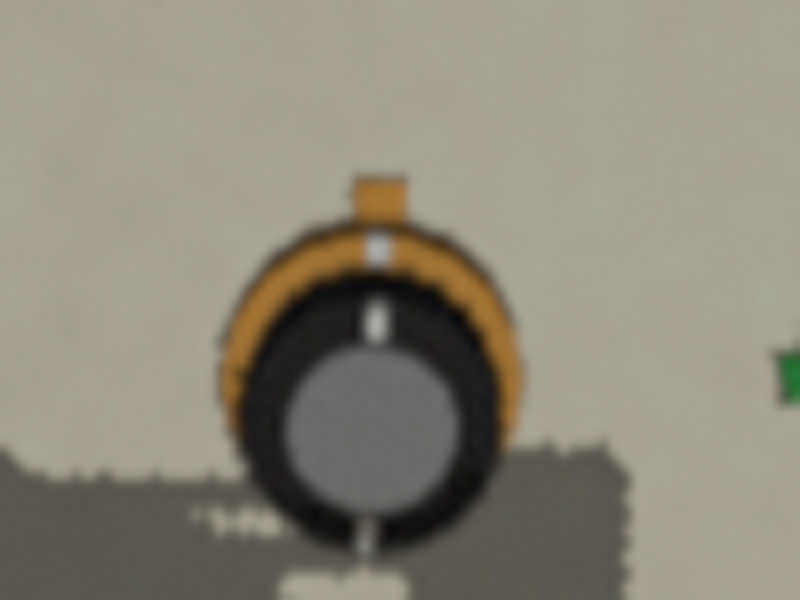

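The crop confirms it: a brass plug with a black grip, marks at (377,322) and (366,540), lug end at (380,180).

```bash
python3 - <<'E'
from h import *
P=viewer.camera_params('wrist')
f=lambda x,y:(212+x/8-.5,125+y/8-.5)
c=atz('wrist',f(371,428),.058,P);a=atz('wrist',f(377,320),.058,P);b=atz('wrist',f(366,538),.058,P);l=atz('wrist',f(380,178),.006,P)
g=lambda d:np.degrees(np.arctan2(d[1],d[0]))
print(c,(a+b)/2,l,np.linalg.norm(a-b),np.linalg.norm((l-c)[:2]),g(a-b),g(l-c))
s=manip.sense();print(s['t'],s['eef_pos'],g(np.array(s['tool_rot'])[:,1]),s['joints'])
E
```

```text
[0.55623848 0.18065287 0.058     ] [0.55669163 0.1805697  0.058     ] [0.52314621 0.19448528 0.006     ] 0.03922739667147474 0.03586688444074085 157.60403996611353 157.3153063122472
2.3 [0.5376967  0.18501781 0.47937081] 70.41287455038854 [-0.44964441  0.42284043  0.1221638   1.55420578 -0.05543641  1.16371105
  0.91254222]
```

Request:
step_arm:
  steps:
    - [[0.03, -0.007, -0.2], [0, 0, 0]]
    - [[0.03, -0.007, -0.2], [0, 0, 0]]
    - [[0.033, -0.008, -0.2], [0, 0, 0]]
    - [[0, 0, -0.2], [0, 0, 0]]
    - [[0, 0, -0.1], [0, 0, 0]]

```text
t: 2.8
eef_pos: [0.5561, 0.1804, 0.2958]
tool_rot: [[-0.942, 0.336, -0.001], [0.336, 0.942, 0.0], [0.001, -0.0, -1.0]]
ft_force: [0.3, -0.2, 0.7]
grip_width: 0.0928
finger_force: 0.0
```

Request:
step_arm:
  steps:
    - [[0, 0, 0], [0, 0, 0]]

```text
t: 2.9
eef_pos: [0.5559, 0.1803, 0.2958]
tool_rot: [[-0.942, 0.336, -0.003], [0.336, 0.942, -0.0], [0.003, -0.001, -1.0]]
ft_force: [0.4, 0.3, -0.2]
grip_width: 0.0929
finger_force: 0.0
```

```bash
python3 - <<'E'
from h import *
w=viewer.capture('wrist');P=viewer.camera_params('wrist')
cv2.imwrite('pics/w3.png',cv2.resize(w,(800,600)))
s=manip.sense();print(s['t'],s['eef_pos'],s['tool_rot'],s['ft_force'])
print(proj('wrist',(.5563,.1806,.058),P))
E
```

```text
2.95 [0.556622   0.18036081 0.29776256] [[-9.41841909e-01  3.36055562e-01  6.90964967e-04]
 [ 3.36056034e-01  9.41841698e-01  7.47142256e-04]
 [-3.99698308e-04  9.35892835e-04 -9.99999482e-01]] [0.69833287 0.51813682 0.01565433]
[np.float64(257.0465361438284), np.float64(212.20074318304492)]
```

View pics/w3.png

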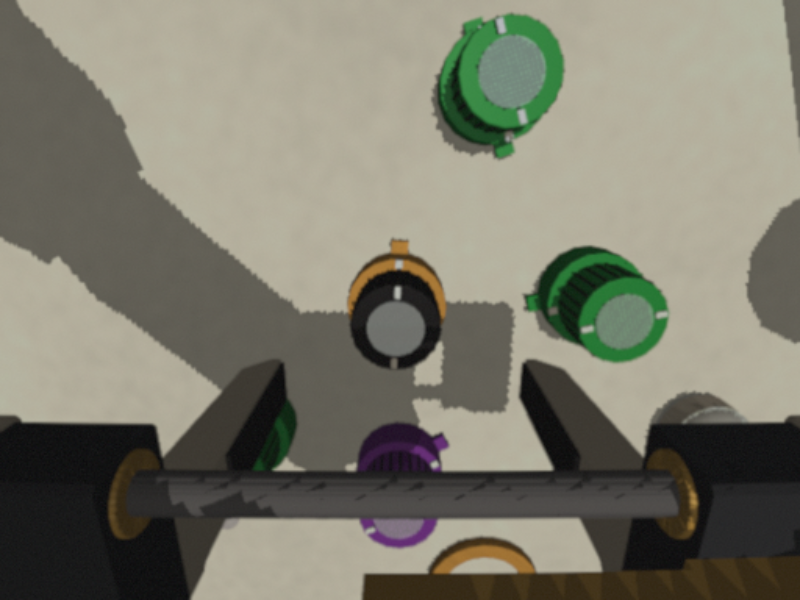

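The cap's top is at (396,329), about 2 mm left of the finger midline (402). I correct that and go down.

Request:
step_arm:
  steps:
    - [[-0.004, -0.01, -0.15], [0, 0, 0]]
    - [[0, 0, -0.14], [0, 0, 0]]
    - [[0, 0, -0.08], [0, 0, 0]]
    - [[0, 0, -0.04], [0, 0, 0]]
    - [[0, 0, 0], [0, 0, 0]]

```text
t: 3.45
eef_pos: [0.5562, 0.1777, 0.2162]
tool_rot: [[-0.941, 0.337, 0.002], [0.337, 0.941, 0.001], [-0.002, 0.002, -1.0]]
ft_force: [0.3, 0.7, -0.7]
grip_width: 0.093
finger_force: 0.0
```

Request:
step_arm:
  steps:
    - [[0, 0, 0], [0, 0, 0]]
    - [[0, 0, 0], [0, 0, 0]]
    - [[0, 0, 0], [0, 0, 0]]
    - [[0, 0, 0], [0, 0, 0]]
    - [[0, 0, 0], [0, 0, 0]]
  gripper: 1

```text
t: 3.95
eef_pos: [0.5555, 0.177, 0.2154]
tool_rot: [[-0.941, 0.338, 0.0], [0.338, 0.941, 0.0], [-0.0, 0.0, -1.0]]
ft_force: [-0.8, 0.6, 0.2]
grip_width: 0.0574
finger_force: 0.0
```

Request:
step_arm:
  steps:
    - [[0, 0, 0], [0, 0, 0]]
    - [[0, 0, 0], [0, 0, 0]]
    - [[0, 0, 0], [0, 0, 0]]

```text
t: 4.25
eef_pos: [0.5554, 0.1769, 0.2151]
tool_rot: [[-0.941, 0.338, -0.0], [0.338, 0.941, -0.0], [0.0, -0.0, -1.0]]
ft_force: [-1.5, -0.9, 0.1]
grip_width: 0.0457
finger_force: 30.0
```

Gripped at 45.7 mm. Now I lift, then carry to a viewpoint beyond the port.

Request:
step_arm:
  steps:
    - [[0, 0, 0.1], [0, 0, 0]]
    - [[0, 0, 0.2], [0, 0, 0]]
    - [[0, 0, 0.2], [0, 0, 0]]
    - [[0, 0, 0.2], [0, 0, 0]]
    - [[0.04, -0.15, 0.18], [0, 0, 0]]

```text
t: 4.75
eef_pos: [0.562, 0.1523, 0.3924]
tool_rot: [[-0.944, 0.329, -0.002], [0.329, 0.944, 0.005], [0.003, 0.004, -1.0]]
ft_force: [1.0, 1.2, -2.1]
grip_width: 0.0456
finger_force: 30.0
```

Request:
step_arm:
  steps:
    - [[0.05, -0.2, 0.1], [0, 0, 0]]
    - [[0.05, -0.2, 0.05], [0, 0, 0]]
    - [[0.05, -0.2, 0], [0, 0, 0]]
    - [[0.05, -0.22, 0], [0, 0, 0]]
    - [[0.05, -0.22, 0], [0, 0, 0]]

```text
t: 5.25
eef_pos: [0.6134, -0.0624, 0.4205]
tool_rot: [[-0.941, 0.337, -0.001], [0.337, 0.941, 0.0], [0.001, -0.0, -1.0]]
ft_force: [0.1, 0.1, -2.5]
grip_width: 0.0455
finger_force: 30.0
```

Request:
step_arm:
  steps:
    - [[0.04, -0.22, 0], [0, 0, 0]]
    - [[0.04, -0.22, 0], [0, 0, 0]]
    - [[0, -0.2, 0], [0, 0, 0]]
    - [[0, -0.08, 0], [0, 0, 0]]
    - [[0, 0, 0], [0, 0, 0]]

```text
t: 5.75
eef_pos: [0.6283, -0.2087, 0.42]
tool_rot: [[-0.939, 0.344, -0.003], [0.344, 0.939, -0.002], [0.002, -0.003, -1.0]]
ft_force: [-0.3, 0.2, -1.3]
grip_width: 0.0452
finger_force: 30.0
```

```bash
python3 - <<'E'
from h import *
s=manip.sense();P=viewer.camera_params('wrist');w=viewer.capture('wrist')
np.savez('w4.npz',w=w,R=P['R'],t=P['t'],k=[P[k] for k in('fx','fy','cx','cy','k1')])
print(s['t'],s['eef_pos'],s['joints'],s['grip_width'])
p=np.array(proj('wrist',(.555,-.181,.03),P));print(p)
x,y=np.clip((p-[100,75]).astype(int),0,[312,234]);print(x,y)
cv2.imwrite('pics/w4.png',cv2.resize(w[y:y+150,x:x+200],(800,600),interpolation=cv2.INTER_CUBIC))
for l,z in (('port',0),('mouth',.04)):
    for r in models.spot_point('wrist',l)[:2]: print(l,r['confidence'],r['at'],atz('wrist',r['at'],z,P).round(4))
E
```

```text
5.75 [ 0.62833119 -0.20870862  0.42003022] [ 0.20782571  0.62637221  0.14465018  1.36465151 -0.08960867  1.15885602
  1.58120543] 0.045247126818928174
[258.79590366 107.24253015]
158 32
port 0.56 [259.2, 112.9] [ 0.5623 -0.1831  0.    ]
mouth 0.98 [255.7, 117.0] [ 0.564  -0.1882  0.04  ]
```

View pics/w4.png

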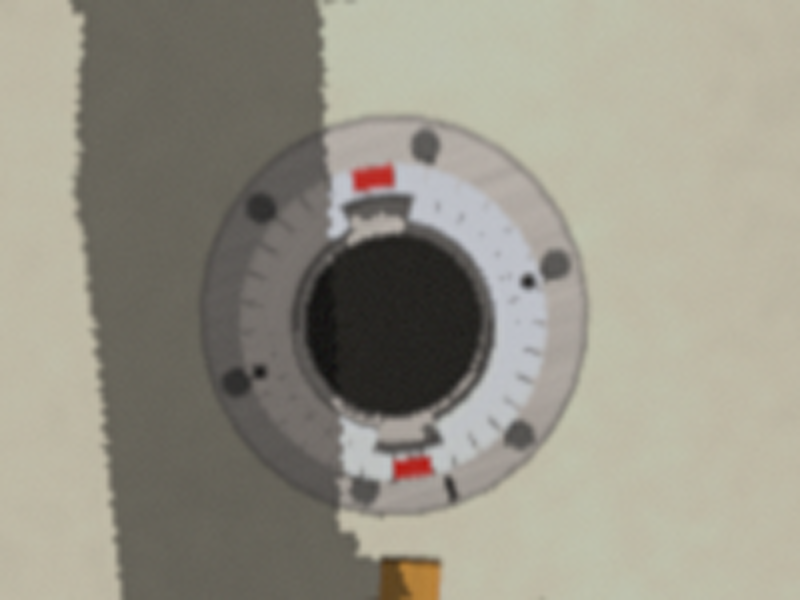

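The collar shows clearly: red marks at (374,178) and (413,467), pocket dots at (527,281) and (260,372), the port's line at (451,488), and the held cap's lug at (411,560).

```bash
python3 - <<'E'
from h import *
d=np.load('w4.npz');P=dict(zip(('fx','fy','cx','cy','k1'),d['k']));P['R']=d['R'];P['t']=d['t']
f=lambda x,y,z:atz('wrist',(158+x/4-.5+.125,32+y/4-.375),z,P)
g=lambda d:np.degrees(np.arctan2(d[1],d[0]))
a,b=f(413,467,.039),f(374,178,.039);print('red',a,b,(a+b)/2,g(a-b),np.linalg.norm(a-b))
a,b=f(409,445,.039),f(378,202,.039);print('gap',(a+b)/2,g(a-b),np.linalg.norm(a-b))
a,b=f(527,281,.04),f(260,372,.04);print('dots',(a+b)/2,g(a-b),np.linalg.norm(a-b))
L=f(451,488,.012);c=f(394,316,.012);print('disc',c,g(L-c),np.linalg.norm(L-c))
s=manip.sense();print(s['t'],s['eef_pos'])
l=f(411,558,s['eef_pos'][2]-.2115);print('lug',l,g(s['eef_pos']-l),np.linalg.norm((l-s['eef_pos'])[:2]),g(np.array(s['tool_rot'])[:,1]))
E
```

```text
red [ 0.60103177 -0.19513662  0.039     ] [ 0.5197031  -0.17741735  0.039     ] [ 0.56036743 -0.18627698  0.039     ] -12.291094796709794 0.08323656362561743
gap [ 0.56025232 -0.18630124  0.039     ] -12.721299475932755 0.06991742374536507
dots [ 0.56005631 -0.18680614  0.04      ] 88.13708385031757 0.08261917982119518
disc [ 0.55797745 -0.18565481  0.012     ] -1.2752061683917277 0.05771004659044469
5.9 [ 0.62999955 -0.20203618  0.42062648]
lug [ 0.59068338 -0.19315867  0.20912648] -12.723885215280971 0.0403059660385842 70.45429427369078
```

The slots lie at about -12.5° yaw and the lugs at about -22.5°, so I turn +10° while moving above the mouth.

Request:
step_arm:
  steps:
    - [[-0.1, 0.022, -0.1], [0, 0, 0.0278]]
    - [[-0.1, 0.022, -0.15], [0, 0, 0.0278]]
    - [[-0.1, 0.022, -0.2], [0, 0, 0]]
    - [[-0.048, 0.012, -0.175], [0, 0, 0]]
    - [[0, 0, -0.1], [0, 0, 0]]

```text
t: 6.4
eef_pos: [0.5582, -0.1856, 0.2738]
tool_rot: [[-0.986, 0.165, -0.005], [0.165, 0.986, 0.004], [0.006, 0.003, -1.0]]
ft_force: [1.0, 0.9, -1.7]
grip_width: 0.0454
finger_force: 30.0
```

Request:
step_arm:
  steps:
    - [[0, 0, 0], [0, 0, 0]]
    - [[0, 0, 0], [0, 0, 0]]
    - [[0, 0, 0], [0, 0, 0]]
    - [[0, 0, 0], [0, 0, 0]]

```text
t: 6.8
eef_pos: [0.5607, -0.1892, 0.2777]
tool_rot: [[-0.986, 0.169, 0.003], [0.169, 0.986, -0.001], [-0.003, -0.0, -1.0]]
ft_force: [0.2, -0.3, -2.6]
grip_width: 0.0459
finger_force: 30.0
```

```bash
python3 - <<'E'
from h import *
g=lambda d:np.degrees(np.arctan2(d[1],d[0]))
s=manip.sense();P=viewer.camera_params('wrist');w=viewer.capture('wrist')
np.savez('w5.npz',w=w,R=P['R'],t=P['t'],k=[P[k] for k in('fx','fy','cx','cy','k1')])
print(s['t'],s['eef_pos'],s['joints'],g(np.array(s['tool_rot'])[:,1]),s['ft_force'],s['ft_torque'])
z=s['eef_pos'][2]-.2151;print(z)
p=np.array(proj('wrist',(.56,-.1863,.05),P));print(p)
x,y=np.clip((p-[100,90]).astype(int),0,[312,234]);print(x,y)
cv2.imwrite('pics/w5.png',cv2.resize(w[y:y+150,x:x+200],(800,600),interpolation=cv2.INTER_CUBIC))
E
```

```text
6.8 [ 0.56071148 -0.18917598  0.2777354 ] [ 0.24114766  0.6714273   0.07629194  1.73968047 -0.07143302  0.72971768
  1.75551674] 80.29845570377789 [ 0.17200901 -0.26797727 -2.60206211] [ 0.00325371  0.0052235  -0.0527736 ]
0.06263540162985054
[260.75528515 216.00791211]
160 126
```

View pics/w5.png

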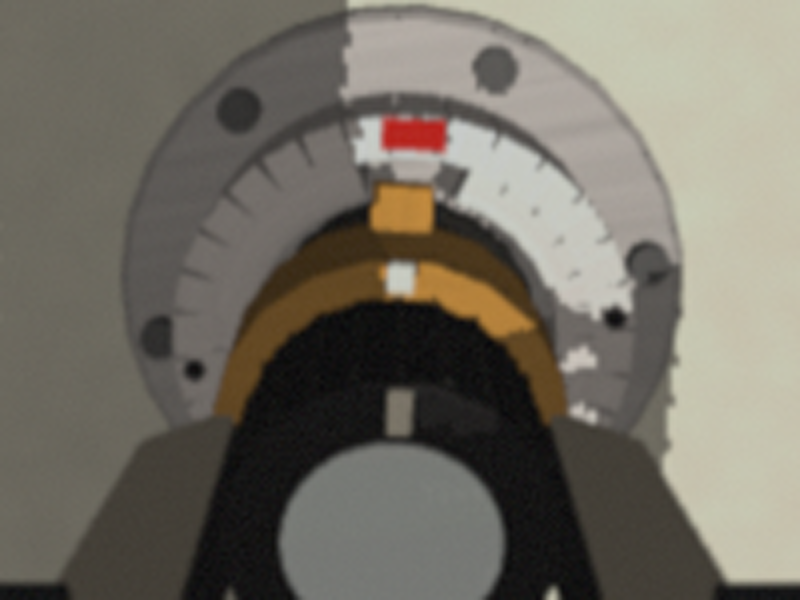

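The lug is at (402,208), the red mark at (414,135), the dots at (615,318) and (194,370), and the cap window's centre at (393,540).

```bash
python3 - <<'E'
from h import *
d=np.load('w5.npz');P=dict(zip(('fx','fy','cx','cy','k1'),d['k']));P['R']=d['R'];P['t']=d['t']
f=lambda x,y,z:atz('wrist',(160+x/4-.375,126+y/4-.375),z,P)
g=lambda d:np.degrees(np.arctan2(d[1],d[0]))
a,b=f(615,318,.04),f(194,370,.04);m=(a+b)/2;print('dots',m,g(a-b),np.linalg.norm(a-b))
r=f(414,135,.039);print('red',r,g(m-r),np.linalg.norm((r-m)[:2]))
z=.0626
c=f(393,541,z+.058);print('win',c)
l=f(403,185,z+.006);print('lugend',l,g(c-l),np.linalg.norm((c-l)[:2]))
q=f(399,412,z+.058);print('topmark',q,g(c-q),np.linalg.norm((c-q)[:2]))
q=f(400,280,z+.024);print('shmark',q,g(c-q),np.linalg.norm((c-q)[:2]))
s=manip.sense();print(s['t'],s['eef_pos'])
E
```

```text
dots [ 0.56032262 -0.18655673  0.04      ] 87.80369496792616 0.08317237194565957
red [ 0.52000369 -0.1776767   0.039     ] -12.420789282137338 0.04128523802097235
win [ 0.556602   -0.18794842  0.1206    ]
lugend [ 0.5221418 -0.1803705  0.0686   ] -12.402157102715902 0.03528357124593706
topmark [ 0.5386676  -0.18411543  0.1206    ] -12.063938107230745 0.01833942252705235
shmark [ 0.5323595  -0.18270867  0.0866    ] -12.196238366382639 0.02480229929196856
6.85 [ 0.56050092 -0.18929545  0.27749672]
```

Request:
step_arm:
  steps:
    - [[0.018, 0.0065, 0], [0, 0, 0]]
    - [[0, 0, -0.05], [0, 0, 0]]
    - [[0, 0, -0.05], [0, 0, 0]]
    - [[0, 0, 0], [0, 0, 0]]
    - [[0, 0, 0], [0, 0, 0]]

```text
t: 7.35
eef_pos: [0.5633, -0.1881, 0.2553]
tool_rot: [[-0.986, 0.169, -0.002], [0.169, 0.986, 0.0], [0.002, 0.0, -1.0]]
ft_force: [-0.1, -0.8, -2.1]
grip_width: 0.0452
finger_force: 30.0
```

Request:
step_arm:
  steps:
    - [[0, 0, -0.01], [0, 0, 0]]
    - [[0, 0, 0], [0, 0, 0]]
    - [[0, 0, 0], [0, 0, 0]]

```text
t: 7.65
eef_pos: [0.5634, -0.1882, 0.2542]
tool_rot: [[-0.986, 0.169, -0.0], [0.169, 0.986, -0.0], [0.0, -0.0, -1.0]]
ft_force: [0.7, 0.4, -2.4]
grip_width: 0.0457
finger_force: 30.0
```

Request:
step_arm:
  steps:
    - [[0, 0, -0.01], [0, 0, 0]]
    - [[0, 0, 0], [0, 0, 0]]
    - [[0, 0, 0], [0, 0, 0]]

```text
t: 7.95
eef_pos: [0.5634, -0.1881, 0.2521]
tool_rot: [[-0.986, 0.169, -0.0], [0.169, 0.986, 0.0], [0.0, -0.0, -1.0]]
ft_force: [-0.1, 0.5, -1.5]
grip_width: 0.0455
finger_force: 30.0
```

Request:
step_arm:
  steps:
    - [[0, 0, -0.01], [0, 0, 0]]
    - [[0, 0, 0], [0, 0, 0]]
    - [[0, 0, 0], [0, 0, 0]]

```text
t: 8.25
eef_pos: [0.5634, -0.1881, 0.25]
tool_rot: [[-0.986, 0.169, -0.0], [0.169, 0.986, 0.0], [0.0, -0.0, -1.0]]
ft_force: [-1.0, -0.0, -2.8]
grip_width: 0.0454
finger_force: 30.0
```

Request:
step_arm:
  steps:
    - [[0, 0, -0.01], [0, 0, 0]]
    - [[0, 0, 0], [0, 0, 0]]
    - [[0, 0, 0], [0, 0, 0]]

```text
t: 8.55
eef_pos: [0.5636, -0.1882, 0.2482]
tool_rot: [[-0.986, 0.169, 0.0], [0.169, 0.986, -0.0], [-0.0, -0.0, -1.0]]
ft_force: [0.6, -0.6, -1.8]
grip_width: 0.0459
finger_force: 30.0
```

Request:
step_arm:
  steps:
    - [[0, 0, -0.01], [0, 0, 0]]
    - [[0, 0, 0], [0, 0, 0]]
    - [[0, 0, 0], [0, 0, 0]]

```text
t: 8.85
eef_pos: [0.5636, -0.1882, 0.2466]
tool_rot: [[-0.986, 0.169, 0.001], [0.169, 0.986, -0.0], [-0.001, -0.0, -1.0]]
ft_force: [-0.7, 0.6, 2.6]
grip_width: 0.0455
finger_force: 30.0
```

The spring seat is met at the expected height with no side load. I press down about 8 mm.

Request:
step_arm:
  steps:
    - [[0, 0, -0.01], [0, 0, 0]]
    - [[0, 0, -0.01], [0, 0, 0]]
    - [[0, 0, 0], [0, 0, 0]]
    - [[0, 0, 0], [0, 0, 0]]

```text
t: 9.25
eef_pos: [0.5636, -0.1882, 0.2423]
tool_rot: [[-0.986, 0.169, 0.0], [0.169, 0.986, -0.0], [-0.0, -0.0, -1.0]]
ft_force: [-1.2, 0.4, 6.6]
grip_width: 0.0453
finger_force: 30.0
```

Request:
step_arm:
  steps:
    - [[0, 0, -0.01], [0, 0, 0]]
    - [[0, 0, -0.007], [0, 0, 0]]
    - [[0, 0, 0], [0, 0, 0]]
    - [[0, 0, 0], [0, 0, 0]]

```text
t: 9.65
eef_pos: [0.5636, -0.1882, 0.2392]
tool_rot: [[-0.986, 0.169, 0.001], [0.169, 0.986, -0.0], [-0.001, -0.0, -1.0]]
ft_force: [-1.2, 0.9, 6.9]
grip_width: 0.0456
finger_force: 30.0
```

Request:
step_arm:
  steps:
    - [[0, 0, -0.005], [0, 0, 0]]
    - [[0, 0, 0], [0, 0, 0]]
    - [[-0.0006, -0.0015, 0], [0, 0, -0.0278]]
    - [[-0.0006, -0.0015, 0], [0, 0, -0.0278]]
    - [[0, 0, 0], [0, 0, 0]]

```text
t: 10.15
eef_pos: [0.5638, -0.1889, 0.2385]
tool_rot: [[-0.941, 0.34, 0.002], [0.34, 0.941, -0.001], [-0.002, -0.0, -1.0]]
ft_force: [-0.0, 0.3, 7.5]
grip_width: 0.0456
finger_force: 30.0
```

```bash
python3 - <<'E'
from h import *
s=manip.sense();print(s['eef_pos'],s['ft_force'],s['ft_torque'],np.degrees(np.arctan2(*np.array(s['tool_rot'])[1::-1,1])))
E
```

```text
[ 0.56377815 -0.18894678  0.23854121] [-0.02071088  0.32276886  7.54656567] [ 0.09087992  0.22394305 -0.10335416] 70.14813603560866
```

Request:
step_arm:
  steps:
    - [[-0.0006, -0.0015, 0], [0, 0, -0.0278]]
    - [[-0.0006, -0.0015, 0], [0, 0, -0.0278]]
    - [[-0.001, -0.0013, 0], [0, 0, -0.0278]]
    - [[-0.001, -0.0013, 0], [0, 0, -0.0278]]
    - [[0, 0, 0], [0, 0, 0]]

```text
t: 10.65
eef_pos: [0.5634, -0.1902, 0.2387]
tool_rot: [[-0.768, 0.641, 0.003], [0.641, 0.768, -0.002], [-0.003, 0.001, -1.0]]
ft_force: [0.1, 0.1, 7.1]
grip_width: 0.0452
finger_force: 30.0
```

```bash
python3 - <<'E'
from h import *
s=manip.sense();print(s['eef_pos'],s['ft_force'],s['ft_torque'],np.degrees(np.arctan2(*np.array(s['tool_rot'])[1::-1,1])))
w=viewer.capture('wrist');cv2.imwrite('pics/w6.png',cv2.resize(w[120:300,130:370],(800,600),interpolation=cv2.INTER_CUBIC))
E
```

```text
[ 0.56336815 -0.19020703  0.23866148] [0.0625691  0.12992218 7.11521052] [ 0.00151648  0.20752329 -0.02016285] 50.14032618428502
```

View pics/w6.png

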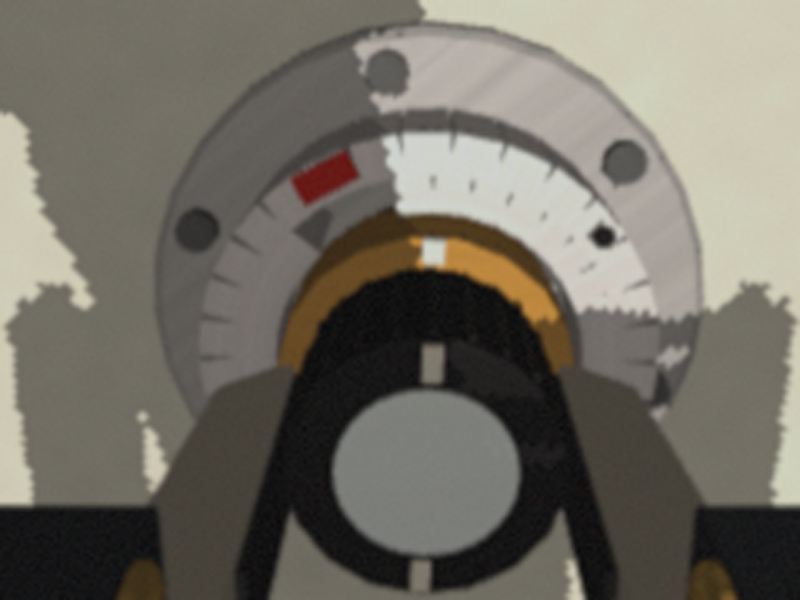

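The cap mark at (432,250) has turned with the gripper, well clear of the red mark at (325,178), and the lug is under the lip. The twist is working, so I continue.

Request:
step_arm:
  steps:
    - [[-0.001, -0.0013, 0], [0, 0, -0.0278]]
    - [[-0.001, -0.0013, 0], [0, 0, -0.0278]]
    - [[-0.0014, -0.0008, 0], [0, 0, -0.0278]]
    - [[-0.0014, -0.0008, 0], [0, 0, -0.0278]]
    - [[0, 0, 0], [0, 0, 0]]

```text
t: 11.2
eef_pos: [0.5624, -0.1912, 0.2386]
tool_rot: [[-0.502, 0.865, 0.003], [0.865, 0.502, -0.002], [-0.003, 0.001, -1.0]]
ft_force: [0.5, 0.3, 7.2]
grip_width: 0.0455
finger_force: 30.0
```

Request:
step_arm:
  steps:
    - [[-0.0014, -0.0008, 0], [0, 0, -0.0278]]
    - [[-0.0014, -0.0008, 0], [0, 0, -0.0278]]
    - [[-0.0016, -0.0003, 0], [0, 0, -0.0278]]
    - [[-0.0006, -0.0002, 0], [0, 0, -0.0111]]
    - [[0, 0, 0], [0, 0, 0]]

```text
t: 11.7
eef_pos: [0.5614, -0.1917, 0.2387]
tool_rot: [[-0.228, 0.974, 0.003], [0.974, 0.228, -0.002], [-0.003, 0.002, -1.0]]
ft_force: [0.0, 0.3, 6.7]
grip_width: 0.0455
finger_force: 30.0
```

```bash
cat > st.py <<'E'
from h import *
s=manip.sense();print(s['t'],s['eef_pos'],s['ft_force'],s['ft_torque'],np.degrees(np.arctan2(*np.array(s['tool_rot'])[1::-1,1])),s['effort'][-1],s['joints'][-1])
E
python3 st.py
```

```text
11.7 [ 0.56136239 -0.1917092   0.23866173] [0.01824467 0.3489599  6.71405591] [-0.04098648  0.18973137 -0.01755737] 13.17824555682598 -0.06037109065800905 0.9124856423042742
```

Request:
step_arm:
  steps:
    - [[-0.0006, -0.0001, 0], [0, 0, -0.0111]]
    - [[-0.0006, -0.0001, 0], [0, 0, -0.0111]]
    - [[-0.0006, 0, 0], [0, 0, -0.0111]]
    - [[0, 0, 0], [0, 0, 0]]

```text
t: 12.1
eef_pos: [0.561, -0.1917, 0.2386]
tool_rot: [[-0.125, 0.992, 0.003], [0.992, 0.125, -0.002], [-0.002, 0.002, -1.0]]
ft_force: [-0.7, 0.4, 6.6]
grip_width: 0.0455
finger_force: 30.0
```

```bash
python3 st.py
```

```text
12.1 [ 0.56100593 -0.19171328  0.23864391] [-0.66633388  0.40038075  6.62014948] [-0.01636608  0.25396925 -0.03776138] 7.193690847544587 -0.06649922579526901 0.8355875115225241
```

Request:
step_arm:
  steps:
    - [[-0.0006, 0, 0], [0, 0, -0.0111]]
    - [[0, 0, 0], [0, 0, 0]]
    - [[0, 0, 0], [0, 0, 0]]

```text
t: 12.4
eef_pos: [0.5608, -0.1918, 0.2387]
tool_rot: [[-0.091, 0.996, 0.003], [0.996, 0.091, -0.002], [-0.002, 0.003, -1.0]]
ft_force: [-0.8, 0.1, 7.1]
grip_width: 0.0456
finger_force: 30.0
```

```bash
python3 st.py
```

```text
12.4 [ 0.56084385 -0.19180896  0.23868093] [-0.83788543  0.10966937  7.11474899] [-0.05112064  0.21205254  0.0568578 ] 5.204218164589371 0.010697916441131383 0.810114057696107
```

Request:
step_arm:
  steps:
    - [[-0.0003, 0, 0], [0, 0, -0.0056]]
    - [[0, 0, 0], [0, 0, 0]]
    - [[0, 0, 0], [0, 0, 0]]

```text
t: 12.7
eef_pos: [0.5608, -0.1918, 0.2387]
tool_rot: [[-0.073, 0.997, 0.003], [0.997, 0.073, -0.002], [-0.002, 0.003, -1.0]]
ft_force: [-0.3, -0.8, 8.5]
grip_width: 0.0456
finger_force: 30.0
```

```bash
python3 st.py
```

```text
12.7 [ 0.56077343 -0.19180356  0.23868132] [-0.25408141 -0.83805915  8.5187573 ] [-0.01576011  0.23678246 -0.0124565 ] 4.2101230818998765 -0.031210683519020677 0.7972215179973079
```

Request:
step_arm:
  steps:
    - [[-0.0003, 0, 0], [0, 0, -0.0056]]
    - [[0, 0, 0], [0, 0, 0]]
    - [[0, 0, 0], [0, 0, 0]]

```text
t: 13.0
eef_pos: [0.5607, -0.1919, 0.2387]
tool_rot: [[-0.056, 0.998, 0.003], [0.998, 0.056, -0.002], [-0.002, 0.003, -1.0]]
ft_force: [-0.5, 0.1, 7.0]
grip_width: 0.0456
finger_force: 30.0
```

```bash
python3 st.py
```

```text
13.0 [ 0.5606872  -0.19185246  0.23866263] [-0.52028434  0.05515574  6.98782199] [-0.08773106  0.19633174  0.01766509] 3.1975205889534584 -0.030614478746429086 0.7841581118908438
```

Request:
step_arm:
  steps:
    - [[-0.0003, 0, 0], [0, 0, -0.0056]]
    - [[0, 0, 0], [0, 0, 0]]
    - [[0, 0, 0], [0, 0, 0]]

```text
t: 13.3
eef_pos: [0.5606, -0.1919, 0.2387]
tool_rot: [[-0.038, 0.999, 0.003], [0.999, 0.038, -0.002], [-0.002, 0.003, -1.0]]
ft_force: [0.2, -1.0, 7.4]
grip_width: 0.0456
finger_force: 30.0
```

```bash
python3 st.py
```

```text
13.3 [ 0.56064554 -0.19185801  0.23868038] [ 0.22314702 -1.00960182  7.3506423 ] [-0.05961181  0.23130505  0.02484858] 2.19375221090422 -0.030681974021717906 0.7711896290601685
```

Request:
step_arm:
  steps:
    - [[-0.0003, 0, 0], [0, 0, -0.0056]]
    - [[0, 0, 0], [0, 0, 0]]
    - [[0, 0, 0], [0, 0, 0]]

```text
t: 13.6
eef_pos: [0.5606, -0.1919, 0.2387]
tool_rot: [[-0.021, 1.0, 0.003], [1.0, 0.021, -0.002], [-0.002, 0.003, -1.0]]
ft_force: [-0.2, -0.3, 7.5]
grip_width: 0.0456
finger_force: 30.0
```

```bash
python3 st.py
```

```text
13.6 [ 0.56055381 -0.19188059  0.23869531] [-0.17272187 -0.33893361  7.45041166] [-0.06484933  0.25533866  0.02097978] 1.1825817407890153 -0.031059934990480542 0.7581455057576495
```

Request:
step_arm:
  steps:
    - [[-0.0003, 0, 0], [0, 0, -0.0056]]
    - [[0, 0, 0], [0, 0, 0]]
    - [[0, 0, 0], [0, 0, 0]]

```text
t: 13.9
eef_pos: [0.5605, -0.1919, 0.2387]
tool_rot: [[-0.003, 1.0, 0.003], [1.0, 0.003, -0.002], [-0.002, 0.003, -1.0]]
ft_force: [0.3, 0.0, 7.3]
grip_width: 0.0455
finger_force: 30.0
```

```bash
python3 st.py
```

```text
13.9 [ 0.56048988 -0.19189967  0.23869381] [0.33157321 0.01257926 7.33712965] [-0.03989962  0.22356194 -0.00160414] 0.17645135714885213 -0.03530187997967005 0.7450855331889441
```

Request:
step_arm:
  steps:
    - [[-0.0003, 0, 0], [0, 0, -0.0056]]
    - [[0, 0, 0], [0, 0, 0]]
    - [[0, 0, 0], [0, 0, 0]]

```text
t: 14.2
eef_pos: [0.5604, -0.1919, 0.2387]
tool_rot: [[0.014, 1.0, 0.003], [1.0, -0.014, -0.002], [-0.002, 0.003, -1.0]]
ft_force: [0.0, -0.4, 8.0]
grip_width: 0.0456
finger_force: 30.0
```

```bash
python3 st.py
```

```text
14.2 [ 0.56043963 -0.19185811  0.2387002 ] [ 0.02088184 -0.40923531  8.00578736] [-0.05214525  0.2781698   0.05037225] -0.8256645261691474 -0.04184350138530135 0.7320653790079459
```

Request:
step_arm:
  steps:
    - [[-0.0003, 0, 0], [0, 0, -0.0056]]
    - [[0, 0, 0], [0, 0, 0]]
    - [[0, 0, 0], [0, 0, 0]]

```text
t: 14.5
eef_pos: [0.5604, -0.1919, 0.2387]
tool_rot: [[0.032, 0.999, 0.003], [0.999, -0.032, -0.002], [-0.002, 0.003, -1.0]]
ft_force: [-0.2, 0.9, 7.2]
grip_width: 0.0458
finger_force: 30.0
```

```bash
python3 st.py
```

```text
14.5 [ 0.5603805  -0.19186087  0.23870061] [-0.22861083  0.87487305  7.21625477] [-0.03067721  0.23221391  0.06633437] -1.8316692972447843 -0.043893561232835054 0.7190225281204388
```

Request:
step_arm:
  steps:
    - [[-0.0003, 0, 0], [0, 0, -0.0056]]
    - [[0, 0, 0], [0, 0, 0]]
    - [[0, 0, 0], [0, 0, 0]]

```text
t: 14.8
eef_pos: [0.5603, -0.1918, 0.2387]
tool_rot: [[0.05, 0.999, 0.003], [0.999, -0.05, -0.002], [-0.002, 0.003, -1.0]]
ft_force: [-0.4, 0.3, 6.6]
grip_width: 0.0455
finger_force: 30.0
```

```bash
python3 st.py
```

```text
14.8 [ 0.56031777 -0.19184937  0.23867473] [-0.43271295  0.27970403  6.61339174] [-0.01908422  0.21203049  0.06289331] -2.8415052989437446 -0.0434603076428175 0.7059067126057421
```

Request:
step_arm:
  steps:
    - [[-0.0003, 0, 0], [0, 0, -0.0056]]
    - [[0, 0, 0], [0, 0, 0]]
    - [[0, 0, 0], [0, 0, 0]]

```text
t: 15.1
eef_pos: [0.5602, -0.1918, 0.2387]
tool_rot: [[0.067, 0.998, 0.003], [0.998, -0.067, -0.002], [-0.002, 0.003, -1.0]]
ft_force: [-0.0, 0.2, 7.2]
grip_width: 0.0455
finger_force: 30.0
```

```bash
python3 st.py; python3 - <<'E'
from h import *
s=manip.sense();P=viewer.camera_params('wrist');w=viewer.capture('wrist');w=w
np.savez('w7.npz',w=w,R=P['R'],t=P['t'],k=[P[k] for k in('fx','fy','cx','cy','k1')])
cv2.imwrite('pics/w7.png',cv2.resize(w[120:300,130:370],(800,600),interpolation=cv2.INTER_CUBIC))
E
```

```text
15.1 [ 0.56022092 -0.19184048  0.23868249] [-0.02902646  0.24557475  7.16815549] [-0.01777409  0.27518176  0.04365413] -3.8394893836039365 -0.07326954742893577 0.6928998910567149
```

View pics/w7.png

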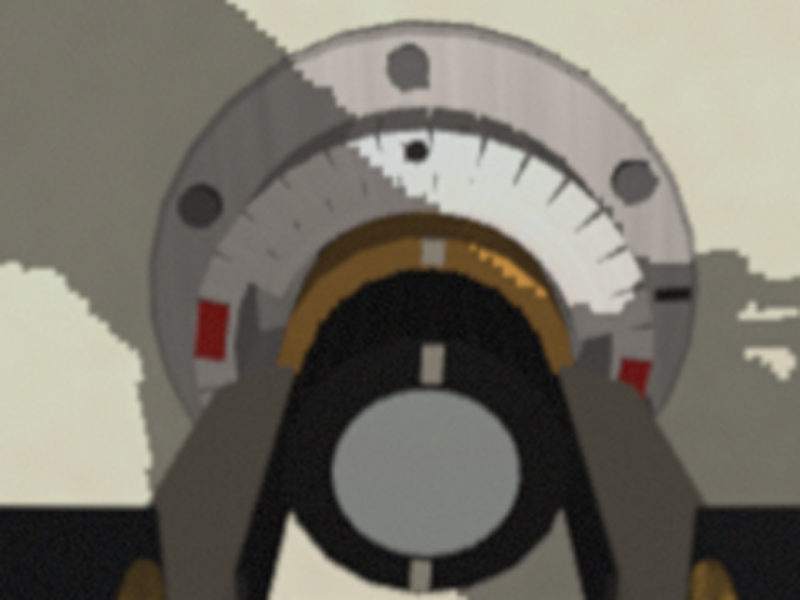

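The dot at (416,151) is nearly in line with the cap's mark at (432,250), and the cap has not slipped in the fingers. A little further to feel the stop.

Request:
step_arm:
  steps:
    - [[-0.0003, 0, 0], [0, 0, -0.0056]]
    - [[0, 0, 0], [0, 0, 0]]
    - [[0, 0, 0], [0, 0, 0]]

```text
t: 15.45
eef_pos: [0.56, -0.1918, 0.2387]
tool_rot: [[0.084, 0.996, 0.002], [0.996, -0.084, -0.002], [-0.002, 0.002, -1.0]]
ft_force: [-0.4, -0.3, 8.6]
grip_width: 0.0455
finger_force: 30.0
```

```bash
python3 st.py
```

```text
15.45 [ 0.56003392 -0.19178105  0.23866695] [-0.4179619  -0.30146971  8.57223931] [-0.01464671  0.34113118  0.20664783] -4.823106788588567 -0.14099548570811749 0.6800040624905661
```

Request:
step_arm:
  steps:
    - [[-0.0003, 0, 0], [0, 0, -0.0056]]
    - [[0, 0, 0], [0, 0, 0]]
    - [[0, 0, 0], [0, 0, 0]]

```text
t: 15.75
eef_pos: [0.5598, -0.1917, 0.2386]
tool_rot: [[0.1, 0.995, 0.001], [0.995, -0.1, -0.002], [-0.002, 0.002, -1.0]]
ft_force: [-2.1, 0.5, 8.8]
grip_width: 0.0453
finger_force: 30.0
```

```bash
python3 st.py
```

```text
15.75 [ 0.5598398  -0.19170383  0.23864635] [-2.08266068  0.49128295  8.78848874] [0.00828472 0.45755096 0.36339578] -5.755527294511836 -0.36237990483641624 0.6676105896546799
```

The torque climbs to 0.36 N m, so that is the stop. I ease back 1°, then let the cap rise with the spring.

Request:
step_arm:
  steps:
    - [[0.0003, 0, 0], [0, 0, 0.0056]]
    - [[0, 0, 0.005], [0, 0, 0]]
    - [[0, 0, 0.005], [0, 0, 0]]
    - [[0, 0, 0.005], [0, 0, 0]]
    - [[0, 0, 0], [0, 0, 0]]

```text
t: 16.25
eef_pos: [0.5599, -0.1917, 0.2413]
tool_rot: [[0.085, 0.996, 0.002], [0.996, -0.085, -0.002], [-0.001, 0.002, -1.0]]
ft_force: [0.2, -0.6, 6.2]
grip_width: 0.0458
finger_force: 30.0
```

```bash
python3 st.py
```

```text
16.25 [ 0.5598833  -0.19171781  0.2412723 ] [ 0.15963095 -0.56138846  6.23813325] [-0.10757211  0.24373251  0.02766853] -4.8682420063449685 -0.025877708103507757 0.6772564548751501
```

Request:
step_arm:
  steps:
    - [[0, 0, 0.005], [0, 0, 0]]
    - [[0, 0, 0], [0, 0, 0]]
    - [[0, 0, 0], [0, 0, 0]]

```text
t: 16.55
eef_pos: [0.5599, -0.1917, 0.2421]
tool_rot: [[0.085, 0.996, 0.002], [0.996, -0.085, -0.002], [-0.001, 0.002, -1.0]]
ft_force: [-0.2, -1.4, 6.4]
grip_width: 0.0458
finger_force: 30.0
```

```bash
python3 st.py
```

```text
16.55 [ 0.55988967 -0.19170578  0.2421343 ] [-0.24017982 -1.44326765  6.41851101] [-0.20919342  0.14327673  0.05678437] -4.873273708039345 -0.0255243934225291 0.6764994982864683
```

Request:
step_arm:
  steps:
    - [[0, 0, 0.005], [0, 0, 0]]
    - [[0, 0, 0], [0, 0, 0]]
    - [[0, 0, 0], [0, 0, 0]]

```text
t: 16.85
eef_pos: [0.5599, -0.1917, 0.243]
tool_rot: [[0.085, 0.996, 0.001], [0.996, -0.085, -0.001], [-0.001, 0.002, -1.0]]
ft_force: [0.1, -1.1, 5.3]
grip_width: 0.0456
finger_force: 30.0
```

```bash
python3 st.py
```

```text
16.85 [ 0.55987999 -0.19169496  0.24301163] [ 0.11966891 -1.10058436  5.25547111] [-0.44890742 -0.02517799  0.01772109] -4.87923644140071 -0.02116168267093599 0.6756961856219328
```

Request:
step_arm:
  steps:
    - [[0, 0, 0.003], [0, 0, 0]]
    - [[0, 0, 0], [0, 0, 0]]
    - [[0, 0, 0], [0, 0, 0]]

```text
t: 17.15
eef_pos: [0.5599, -0.1916, 0.2432]
tool_rot: [[0.085, 0.996, 0.001], [0.996, -0.085, -0.002], [-0.002, 0.001, -1.0]]
ft_force: [2.4, -3.1, -0.5]
grip_width: 0.0455
finger_force: 30.0
```

```bash
python3 st.py
```

```text
17.15 [ 0.55989728 -0.19163496  0.24316177] [ 2.41547494 -3.0994894  -0.53642437] [-0.79441173 -0.57167034  0.10616471] -4.876780938691583 -0.04296900937333703 0.6752668130996735
```

The cap rises to about 28 mm and meets the pocket roof: locked. I release and retreat straight up.

Request:
step_arm:
  steps:
    - [[0, 0, 0], [0, 0, 0]]
    - [[0, 0, 0], [0, 0, 0]]
    - [[0, 0, 0], [0, 0, 0]]
    - [[0, 0, 0], [0, 0, 0]]
    - [[0, 0, 0], [0, 0, 0]]
  gripper: -1

```text
t: 17.65
eef_pos: [0.5594, -0.1908, 0.2431]
tool_rot: [[0.085, 0.996, -0.001], [0.996, -0.085, 0.001], [0.001, -0.001, -1.0]]
ft_force: [-0.2, 0.1, -0.8]
grip_width: 0.0811
finger_force: 0.0
```

Request:
step_arm:
  steps:
    - [[0, 0, 0], [0, 0, 0]]
    - [[0, 0, 0], [0, 0, 0]]
    - [[0, 0, 0.05], [0, 0, 0]]
    - [[0, 0, 0.15], [0, 0, 0]]
    - [[0, 0, 0.2], [0, 0, 0]]

```text
t: 18.15
eef_pos: [0.5591, -0.1908, 0.3232]
tool_rot: [[0.085, 0.996, -0.004], [0.996, -0.085, 0.001], [0.001, -0.004, -1.0]]
ft_force: [1.4, -0.3, 0.1]
grip_width: 0.0929
finger_force: 0.0
```

Request:
step_arm:
  steps:
    - [[0, 0, 0.2], [0, 0, 0]]
    - [[0, 0, 0], [0, 0, 0]]
    - [[0, 0, 0], [0, 0, 0]]
    - [[0, 0, 0], [0, 0, 0]]

```text
t: 18.55
eef_pos: [0.5591, -0.1907, 0.3624]
tool_rot: [[0.085, 0.996, -0.002], [0.996, -0.085, 0.001], [0.001, -0.002, -1.0]]
ft_force: [0.6, 0.2, -0.1]
grip_width: 0.0928
finger_force: 0.0
```

```bash
python3 - <<'E'
from h import *
P=viewer.camera_params('wrist');w=viewer.capture('wrist')
p=np.array(proj('wrist',(.56,-.1866,.05),P));print(p)
x,y=np.clip((p-[80,60]).astype(int),0,[352,264]);print(x,y)
np.savez('w8.npz',R=P['R'],t=P['t'],k=[P[k] for k in('fx','fy','cx','cy','k1')])
cv2.imwrite('pics/w8.png',cv2.resize(w[y:y+120,x:x+160],(800,600),interpolation=cv2.INTER_CUBIC))
E
python3 st.py
```

```text
[259.02448699 183.75889735]
179 123
18.6 [ 0.55915291 -0.19070027  0.36200539] [ 0.36233888  1.04655733 -0.95703712] [-0.04507505  0.06044816 -0.04604474] -4.86252854357684 -1.8392370293440763e-06 0.5843482638754881
```

View pics/w8.png

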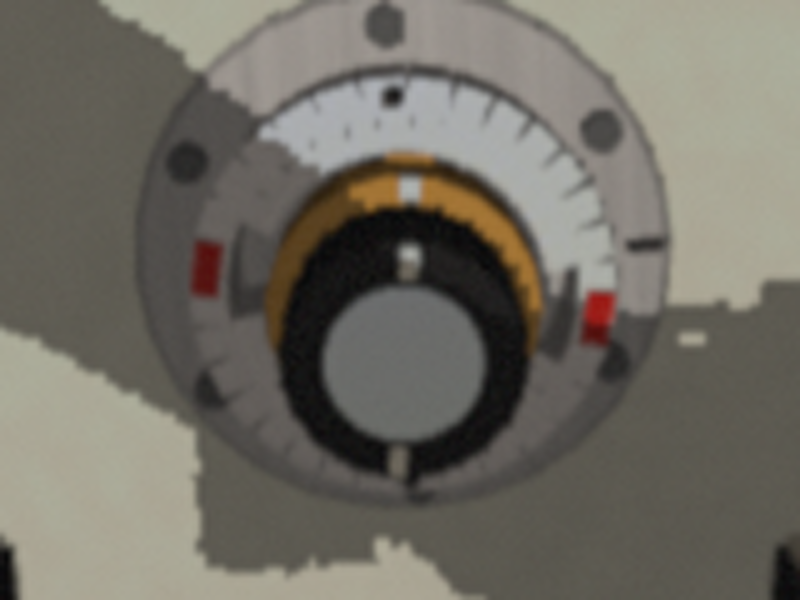

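The cap stands upright in the collar. Its marks, at (409,188) and (399,462), lie next to the pocket dots at (393,97) and (418,495), with the red marks at the sides, (206,268) and (598,318).

```bash
python3 - <<'E'
from h import *
d=np.load('w8.npz');P=dict(zip(('fx','fy','cx','cy','k1'),d['k']));P['R']=d['R'];P['t']=d['t']
f=lambda x,y,z:atz('wrist',(179+x/5-.4,123+y/5-.4),z,P)
g=lambda d:np.degrees(np.arctan2(d[1],d[0]))
c=f(404,362,.086);r=(f(206,268,.039)+f(598,318,.039))/2
print(c,r,g(f(409,262,.086)-f(399,462,.086)))
if np.linalg.norm((c-r)[:2])<.005: print(workorder.close_job())
E
```

```text
[ 0.56018665 -0.18731045  0.086     ] [ 0.56018642 -0.18684616  0.039     ] 82.48929226720051
the job is handed in; nothing more can be done
None
```

The cap is locked in the bayonet collar, released and centred to within about 0.5 mm by the last picture, and the job is handed in; no verdict came back.

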